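# Take the drill core back one notch on the logging feed

### The job

The drill core has been fed one station too far under the reading head. With a fingertip, tip the red pawl's weighted lever over to the left so that the pawl stands clear of the ratchet wheel, push the top of the feed wheel to the left by a peg to turn it back exactly one notch, then tip the lever back so that the pawl drops fully home between the teeth. The core stays lying in its trough and is not to be touched, and the specimens and tools around the bench are left where they are.

Things in the scene. Friction and masses are not known exactly. Their poses are not given: they have to be found in the camera images.
- feed_bench: core-logging feed bench, fixed: dark blue base 146x350x20 mm. Origin on the worktop under the base (spans x -66..80, y -175..175 mm); x from the wheel side (robot side) to the back, y left along the sled's travel, z up. Behind the wheel a blue bearing plate up to 137 mm high; over the core, at x 15..85, y +45 mm, a reading head 165 mm high.
- axle (a point): centre of the feed wheel on its level axle, 85 mm up, in the upright plane of its pegs; does not turn; axes as the bench's (x along the axle). Five steel pegs 8 mm thick stick out radially in this plane, 72 degrees apart, each with a black 15 mm ball 58 mm from the axle. The ratchet wheel (10 saw teeth, 92 mm across, 12 mm thick) is 43 mm behind.
- peg (a point): centre of the black ball (15 mm) of the peg that stands nearest the top of the wheel, a little right of the top at the start; it turns with the wheel, 58 mm from the axle
- feed_wheel (a joint): angle of the feed wheel, rad; grows backward (its top moves left, the core right). Starts just below 0. One notch (tooth) back is 0.628. Stiff, about 3 N at a peg, stays where left. Pawl down: a tooth butts on it at 0, 0.628, 1.257. The pawl drops home with the wheel at, or up to 0.12 short of, these; shorter, it rides on a tooth's back; past them, on the next tooth's tip.
- sled (a joint): travel of the sled, m, geared to the wheel by rack and pinion (0.016 m per rad of the wheel); grows as the core goes back, to the right
- sled_mid (a point): a point of the sled, on the axis of its V-trough, mid-length; y along the trough, z up
- pawl (a joint): angle of the red pawl, rad: 0 = nose fully home between two teeth; 0.1 to 0.2 = standing on a tooth; 1.15 = thrown over to the left, resting on its pin. Weighted: below about 0.62 it falls back on to the wheel, above that it falls over to the left and stays. It moves with about 0.5 N at the weight.
- pawl_pivot (a point): the pawl's pivot, parallel to the axle, left of the wheel and 25 mm above its axle, in the middle plane of the pawl (43 mm behind the pegs)
- pawl_weight (a point): centre of the brass ball (20 mm) at the end of the pawl's lever, 58 mm from the pivot; moves with the pawl. Pawl home: the lever leans 30 degrees to the right of upright, over the wheel, ball 164 mm above the worktop. Thrown over: 36 degrees to the left. Nothing stands beside the ball at its height.
- core_mid (a point): middle of the drill core, a grey banded stone cylinder 47 mm across and 190 mm long, lying loose in the sled's trough along the bench's y, axis 88 mm above the worktop
- specimen_tray: low wooden tray 170x190x35 mm with four compartments, at the left, fixed; origin under its middle
- quartz_yellow: yellowish white quartz lump, 59x68x57 mm, in the specimen tray
- sulphur_bit: yellow sulphur lump, 50x59x43 mm, in the specimen tray
- feldspar_bit: pink feldspar piece, 51x57x42 mm, in the specimen tray
- olivine_lump: olive-green lump, 58x70x42 mm, in the specimen tray
- granite_cobble: speckled granite cobble, 69x104x67 mm, right of the bench
- horn_coral: pale horn coral, a cone 42 mm across and 66 mm tall, standing in front of the feed bench, right of its wheel
- streak_plate_0: pale streak plate, a tile 48x64x8 mm, lying in front of the feed bench on the right
- lens: brass-coloured folding hand lens, 27x70x10 mm, lying in front of the feed bench on the left
- slate_plate: dark slate piece, 62x82x38 mm, on the left
- dust_brush: flat dusting brush, 36x175x11 mm, on the right

How it is judged (in metres and radians):
On the way, in this order (a step that is already met when the one before it is completed fails the run):
1. the pawl is thrown clear of the wheel and stays there, the wheel not yet backed (value of joint pawl above 0.9 rad and value of joint feed_wheel below 0.15 rad), for 0.2 s.
2. the wheel is being turned back while the pawl is clear (value of joint pawl above 0.5 rad and value of joint feed_wheel above 0.25 rad), for 0.1 s.
At the end, for the whole second after the job is handed in: The pawl is down between two teeth (below 0.06 rad), the wheel stands one notch back (0.38 to 0.66 rad) and the sled with it (5.5 to 11.5 mm), all at rest, and the core lies in the trough, its middle within 8 mm of the trough's (value of joint pawl below 0.06 rad and value of joint feed_wheel between 0.38 and 0.66 rad and value of joint sled between 0.0055 and 0.0115 m and velocity of joint feed_wheel between -0.05 and 0.05 rad/s and velocity of joint pawl between -0.05 and 0.05 rad/s and distance between core_mid and sled_mid below 0.008 m); the robot touches nothing.
It fails at once if the core is touched, or lifted out of its trough (contact force between any of the arm, the fingers and core above 0.5 N or z of core_mid in the frame of sled_mid above 0.008 m).
It fails at once if a specimen, the lens, the plate or the brush is moved more than 20 mm or lifted (distance of any of quartz_yellow, sulphur_bit, feldspar_bit, olivine_lump, granite_cobble, horn_coral, streak_plate_0, lens, slate_plate, dust_brush from where it was at the start of the episode above 0.02 m).
It also fails if it takes over 64 s, if anything falls off the work surface, if the arm or the gripper's body presses on something with over 40 N, if the wrist force passes 120 N, or if a joint passes its speed limit or range.

### The arm

A 6-joint arm with a two-finger parallel gripper is mounted at the origin on a cart in front of the work surface, level with it; the furniture and walls round the work are solid. World frame = base frame: x ahead of the robot, y to its left, z up, the work surface at z = 0. Lengths are in mm, angles in rad, forces in N, time in s.
With the tool pointing down it reaches from about 375 to 975 mm from the base axis. Payload 3.8 kg.
Tool frame: the origin (TCP) lies on the mounting face of the last link; the fingertips stand 173 mm ahead of it and the grasp point (between the pads) lies 155 mm ahead of it; z points along the fingers, y is the line along which they close (so a half turn about z gives the same grasp; the last joint's range is limited). The gripper opens to 85 mm and grips with 20 to 120 N. Pads are 22 mm wide; open, the fingers measure 114 mm over their backs; the gripper's body (76 mm by 85 mm) begins 54 mm behind the grasp point. The pads swing forward as they close: fully open they stand 13 mm farther back than shut.
Start: joints at [1.066, 0.264, 1.604, -0, 1.274, -0.037], TCP at [304.371, 602.477, 404.68] pointing down, gripper open.
Joint ranges: [-2.63, 2.63], [-0.94, 2.18], [0.31, 2.57], [-1.31, 4.45], [0, 2.66], [-2.55, 2.55]. Speed limits (rad/s): [2.57, 2.57, 3.14, 3.14, 3.14, 3.14].

### API

Orientations are given as [roll, pitch, yaw] about the fixed x, y, z axes, in that order (R = Rz(yaw) Ry(pitch) Rx(roll)).
In Python, from bench import env gives the robot as it stands. Calls block until the motion is done:
- env.reach(position, orientation): joint-space move of the TCP to a pose.
- env.line_to(position, feed=150, orientation=None): straight line of the TCP; orientation=None keeps the orientation; feed is the mean speed in mm/s.
- env.set_joints(angles): joint-space move.
- env.set_gripper(opening): finger opening in mm; the grip force is fixed at half the most; returns when the fingers have stopped.
- env.pause(seconds).
- env.inverse_kinematics(position, orientation): joint angles nearest the present ones, or None.
- env.read_state(): the state.
- env.get_image(name): name is "side" or "top" or "wrist"; returns a dict with "image" (384x512x3 uint8, red, green, blue), "intrinsics" (3x3 intrinsics, pixels), "camera_from_world" (4x4, takes a point from world to camera coordinates). Camera axes: x right, y down, z forward; pixel columns grow to the right and rows downward; lengths in mm; the calibration is good to about 2 mm. A picture is of the moment at which its call begins. There is no depth.
A pose or a line that the arm cannot do raises env.Unreachable and nothing moves.
- env.job_done(): hands the job in; it is judged then, once.
The state is a dict: "time": time; "joint_positions": joint angles; "qd": joint speeds; "joint_torque": joint torques, N m; "ee_pos": TCP position; "tcp_rot": TCP orientation; "contact_force": force on the tool from outside, world axes, zero at the start; "torque": the same for the moment, N m; "width": finger opening in mm; "gripper_force": force on a finger pad.
Only numpy, scipy, OpenCV 4.12 (cv2) and the standard library are available. Lean on these libraries where they do the work, as an engineer would, in place of code of your own. Each camera call takes 0.05 s, during which the arm holds its last target. There are 200 camera calls.

## Working session

There is one attempt and no reset: what is moved stays moved. The work goes in short steps, each a Python script; the robot and the scene stay as the last script left them, time stands still between calls to the robot, and variables do not carry over. Pictures are saved under pics/ and viewed, at most 10 in all, crops included, and the job is handed in when it is done.

```bash
mkdir -p pics; cat > h.py <<'E'
import numpy as np, cv2
from bench import env
def snap(n,f):
    d=env.get_image(n); cv2.imwrite(f'pics/{f}.png',cv2.cvtColor(d['image'],cv2.COLOR_RGB2BGR)); 
    np.savez(f'pics/{f}.npz',img=d['image'],K=d['intrinsics'],T=d['camera_from_world']); return d
def ray(d,uv):
    K=np.array(d['K']);T=np.array(d['T']);R=T[:3,:3]
    return -R.T@T[:3,3], R.T@np.linalg.inv(K)@np.array([uv[0],uv[1],1.])
def tri(d1,a,d2,b):
    A=[];B=[]
    for d,u in((d1,a),(d2,b)):
        o,v=ray(d,u);v=v/np.linalg.norm(v);P=np.eye(3)-np.outer(v,v);A.append(P);B.append(P@o)
    x=np.linalg.solve(A[0]+A[1],B[0]+B[1]);return x, [np.linalg.norm(A[i]@x-B[i]) for i in(0,1)]
def onz(d,uv,z):
    o,v=ray(d,uv);return o+v*(z-o[2])/v[2]
def proj(d,p):
    c=np.array(d['T'])@np.r_[p,1];q=np.array(d['K'])@c[:3];return q[:2]/q[2]
E
python3 - <<'E'
from h import *
a=snap('side','s0');b=snap('top','t0')
for d in(a,b):
    T=np.array(d['camera_from_world']);print(-T[:3,:3].T@T[:3,3],T[2,:3])
    
print(env.read_state()['tcp_rot'])
im=np.hstack([cv2.imread('pics/s0.png'),cv2.imread('pics/t0.png')])
E
```

```text
[-293.51828394 -739.01055247  601.01392559] [ 0.66226034  0.63531354 -0.39722532]
[ 441.47638361   21.98464368 1246.45579383] [ 0.09558204 -0.00140946 -0.99542056]
[-3.13953296e+00 -1.06363111e-04  2.67373119e+00]
```

View pics/s0.png

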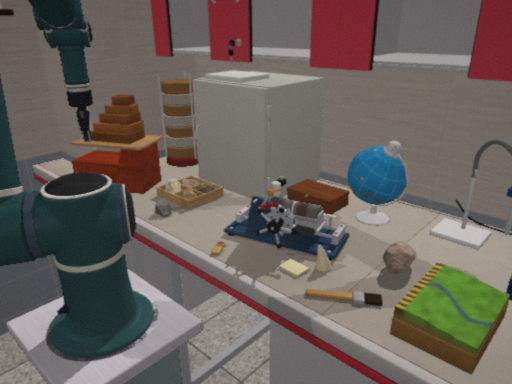

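View pics/t0.png

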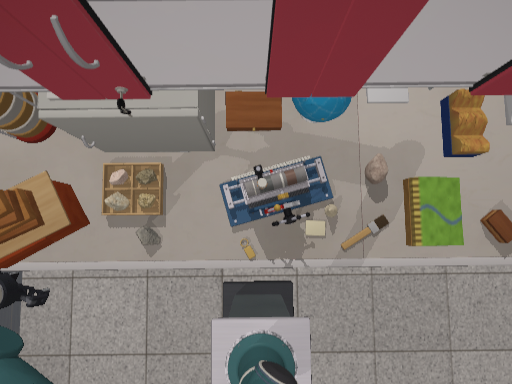

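The side view shows the bench near (290,225), with black balls and the wheel in front at (275,225). The top view shows the bench's blue base spanning (220,160)-(333,225), with the pegs near (290,215), coral (331,207), plate (316,229) and lens (249,250).

```bash
python3 - <<'E'
from h import *
d=np.load('pics/t0.npz');im=d['img'];hsv=cv2.cvtColor(im,cv2.COLOR_RGB2HSV)
m=cv2.inRange(hsv,(100,120,30),(125,255,160));m[:150]=0;m[235:]=0;m[:,:210]=0;m[:,345:]=0
pts=cv2.findNonZero(m);r=cv2.minAreaRect(pts);bx=cv2.boxPoints(r)
w=np.array([onz(d,p,20) for p in bx]);print(r);print(w.round(),[np.linalg.norm(w[i]-w[i-1]).round() for i in range(4)])
c=w.mean(0)[:2]
e=w-np.roll(w,1,0);L=max(e,key=np.linalg.norm);L=L[:2]*np.sign(L[1]);L/=np.linalg.norm(L)  # bench y
bx_=np.array([L[1],-L[0]]);o=c-bx_*7
print('origin',o,'yaw',np.arctan2(bx_[1],bx_[0]))
yaw=np.arctan2(bx_[1],bx_[0])
np.savez('b.npz',o=o,yaw=yaw)
# wrist look pose: in front of bench above wheel
p=o-bx_*90
for R in ([np.pi,0,yaw],[np.pi,0,yaw+np.pi],[np.pi,0,yaw+np.pi/2],[np.pi,0,yaw-np.pi/2]):
    print(R,env.inverse_kinematics([*p,430],R))
g=env.get_image('wrist');T=np.array(g['camera_from_world']);C=-T[:3,:3].T@T[:3,3]
from scipy.spatial.transform import Rotation as Ro
s=env.read_state();Rt=Ro.from_euler('xyz',s['tcp_rot']).as_matrix()
print('cam in tool',Rt.T@(C-s['ee_pos']),Rt.T@T[2,:3],g['intrinsics'])
E
```

```text
((275.7008361816406, 190.82643127441406), (42.73446273803711, 105.51322937011719), 74.1808090209961)
[[ 585.  130.   20.]
 [ 676. -207.   20.]
 [ 539. -241.   20.]
 [ 450.   92.   20.]] [np.float64(140.0), np.float64(349.0), np.float64(141.0), np.float64(345.0)]
origin [555.59104456 -58.26160143] yaw 0.26560149197401206
[3.141592653589793, 0, np.float64(0.26560149197401206)] [-2.25297257e-01 -1.36053985e-01  1.98124674e+00 -4.44089210e-16
  1.29639990e+00  1.07989758e+00]
[3.141592653589793, 0, np.float64(3.407194145563805)] [-0.22529726 -0.13605399  1.98124674  0.          1.2963999  -2.06169508]
[3.141592653589793, 0, np.float64(1.8363978187689085)] [-0.22529726 -0.13605399  1.98124674  0.          1.2963999  -0.49089875]
[3.141592653589793, 0, np.float64(-1.3051948348208846)] None
cam in tool [79.15367443  0.24300782 31.05105414] [-3.06883943e-01  4.19306795e-04  9.51746852e-01] [[307.84287396   0.         258.55085433]
 [  0.         307.84287396 189.17300935]
 [  0.           0.           1.        ]]
```

```bash
python3 - <<'E'
from h import *
b=np.load('b.npz');o=b['o'];y=float(b['yaw']);X=np.array([np.cos(y),np.sin(y)]);Y=np.array([-X[1],X[0]])
env.set_gripper(0)
for n,s in(('w1',-90),('w2',90)):
    p=o-X*70+Y*s
    env.reach([*p,400],[np.pi,0,y+np.pi-2*np.pi if False else y+np.pi]);snap('wrist',n)
print(env.read_state()['time'],env.read_state()['ee_pos'])
cv2.imwrite('pics/w12.png',np.vstack([cv2.imread('pics/w1.png'),cv2.imread('pics/w2.png')])[:, :])
im=cv2.imread('pics/w12.png');cv2.imwrite('pics/w12.png',cv2.resize(im,(400,600)))
E
```

```text
4.5583 [464.97492904   9.56564382 400.25288147]
```

View pics/w1.png

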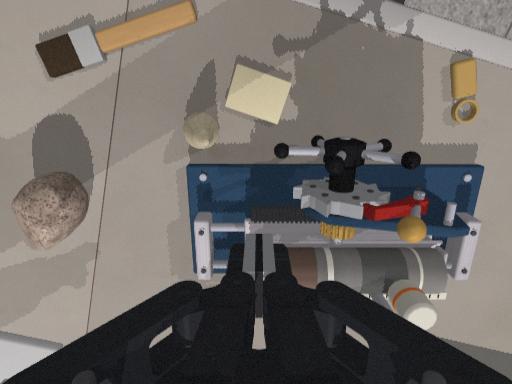

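View pics/w2.png

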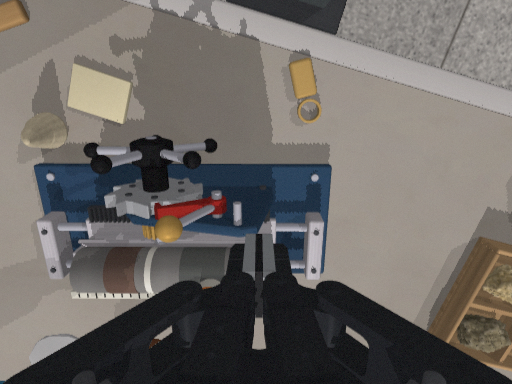

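w1 (picture upside-down, bench left = picture right): brass ball (411,230), hub (345,155), black balls (282,151), (318,142), (338,160), (385,146), (411,160). w2: brass ball (168,229), hub (152,150), balls (92,150), (101,165), (192,160), (210,146). The red pawl is down on the ratchet.

```bash
python3 - <<'E'
from h import *
b=np.load('b.npz');o=b['o'];y=float(b['yaw']);X=np.array([np.cos(y),np.sin(y)]);Y=np.array([-X[1],X[0]])
a=np.load('pics/w1.npz');c=np.load('pics/w2.npz')
def B(p): q=p[:2]-o;return np.array([q@X,q@Y,p[2]]).round(1)
def brass(d):
    h=cv2.cvtColor(d['img'],cv2.COLOR_RGB2HSV);m=cv2.inRange(h,(12,140,100),(28,255,255));m[:205]=0;m[250:]=0
    m=cv2.morphologyEx(m,cv2.MORPH_OPEN,np.ones((7,7)))
    n,_,s,ce=cv2.connectedComponentsWithStats(m);i=1+s[1:,4].argmax();print(s[i]);return ce[i]
u,v=brass(a),brass(c);p,r=tri(a,u,c,v);print('weight',u,v,B(p),r)
A=[(282,151),(318,142),(338,160),(385,146),(411,160)];C=[(92,150),(101,165),(152,142),(192,160),(210,146)]
for i in A:
    for j in C:
        p,r=tri(a,i,c,j)
        if max(r)<4 and 0<p[2]<180: print(i,j,B(p),np.round(r,1))
print('pivot',B(tri(a,(419,196),c,(217,196))[0]))
for n,d,x,z in(('w1',a,270,120),('w2',c,70,120)):
    k=cv2.cvtColor(d['img'][z:z+130,x:x+190],cv2.COLOR_RGB2BGR);cv2.imwrite(f'pics/{n}c.png',cv2.convertScaleAbs(cv2.resize(k,None,fx=2.1,fy=2.1,interpolation=cv2.INTER_CUBIC),alpha=1.6,beta=15))
cv2.imwrite('pics/wc.png',np.hstack([cv2.imread('pics/w1c.png'),cv2.imread('pics/w2c.png')]))
E
```

```text
[399 217  27  25 517]
[143 216  39  25 649]
weight [412.29980658 229.5106383 ] [164.80893683 228.91371341] [-52.4  22.4 166.3] [np.float64(0.021633196553708305), np.float64(0.021633196553693612)]
(282, 151) (92, 150) [-93.8 -66.8  82.2] [0.2 0.2]
(318, 142) (92, 150) [-106.   -41.9  127.3] [3.4 3.4]
(318, 142) (152, 142) [-94.7 -24.8  38. ] [0.3 0.3]
(338, 160) (92, 150) [-103.2  -31.   148.7] [3.4 3.4]
(338, 160) (101, 165) [-96.1 -29.  142. ] [2.1 2.1]
(385, 146) (152, 142) [-108.7    8.3  133.6] [1.3 1.3]
(385, 146) (210, 146) [-93.7  40.4  56.2] [0.3 0.3]
(411, 160) (192, 160) [-93.8  35.7 122.5] [0.2 0.2]
pivot [-58.9  53.4 111.6]
```

View pics/wc.png

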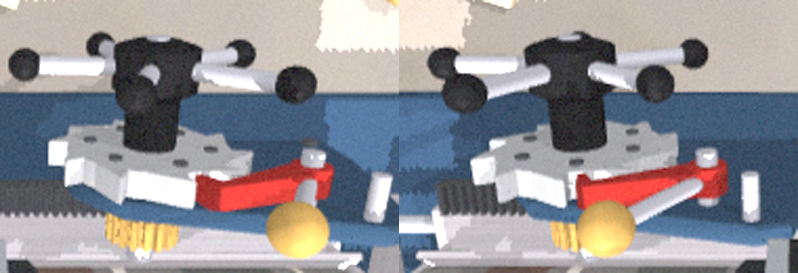

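```bash
cat >> h.py <<'E'
b=np.load('b.npz');o=b['o'];yaw=float(b['yaw']);X=np.array([np.cos(yaw),np.sin(yaw)]);Y=np.array([-X[1],X[0]])
R0=[np.pi,0,yaw+np.pi]
def W(x,y,tip): return [*(o+X*x+Y*y),tip+173]
def B(p): q=np.array(p[:2])-o;return np.array([q@X,q@Y,p[2]]).round(1)
def go(x,y,tip,feed=150): env.line_to(W(x,y,tip),feed=feed); return st()
def st():
    s=env.read_state();f=np.array(s['contact_force']);t=B(s['ee_pos']);t[2]-=173
    print(round(s['time'],2),t,'F',np.round([f[:2]@X,f[:2]@Y,f[2]],2)); return s
E
python3 - <<'E'
from h import *
env.reach(W(-52,-15,215),R0);st()
go(-52,-15,153)
for y in (0,10,20,30,38,44,48): go(-52,y,153,60)
go(-52,20,153);go(-52,20,215)
env.reach([*(o-X*70-Y*90),400],R0);snap('wrist','w3');st()
a=cv2.imread('pics/w3.png')[110:270,250:490];cv2.imwrite('pics/w3c.png',cv2.convertScaleAbs(cv2.resize(a,None,fx=2.5,fy=2.5),alpha=1.5,beta=10))
E
```

```text
5.07 [-52.2 -17.4 214.4] F [-0.36 -0.55 -0.02]
5.63 [-51.8 -14.6 153.4] F [-0.02 -0.36  0.18]
6.03 [-51.6   0.3 154.1] F [-0.13 -0.6   0.76]
6.35 [-52.2  10.4 152.7] F [ 0.11 -0.5   0.64]
6.67 [-52.2  20.5 152.6] F [-0.33  0.04  0.56]
6.98 [-51.6  29.5 154.7] F [-2.24 -3.63  5.17]
7.27 [-51.   36.4 156.9] F [-3.56 -7.79 14.18]
7.52 [-50.6  43.6 156.6] F [-1.06 -1.21 13.17]
7.77 [-50.6  47.9 156.1] F [-0.27 -0.32  9.58]
8.1 [-52.2  20.  152.8] F [0.23 0.12 0.17]
8.67 [-52.2  20.5 214.5] F [ 0.36  0.32 -0.23]
9.24 [-70.5 -89.7 225.3] F [-0.3   0.08 -0.4 ]
```

View pics/w3c.png

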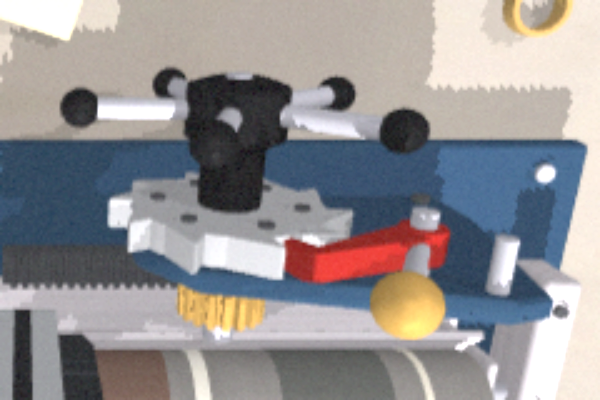

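The ball is still at about (413,232) in w3, so the pawl did not stay over. I'll repeat the push in small steps with pictures.

```bash
python3 - <<'E'
from h import *
a=np.load('pics/w1.npz');c=np.load('pics/w2.npz');p,r=tri(a,(412.3,229.5),c,(169,228.5));print('weight',B(p),r)
env.reach(W(-52,-15,215),R0);go(-52,-15,153)
rows=[]
for i,y in enumerate((5,17,25,31)):
    s=go(-52,y,153,60);env.pause(.1);print(np.round(s['joint_torque'],1),s['width'])
    k=snap('wrist',f'p{i}')['image'][150:330,160:410];e=snap('side',f'q{i}')['image'][165:255,225:350]
    rows.append(np.vstack([cv2.resize(k,(400,288)),]) if 0 else cv2.resize(np.hstack([k,cv2.resize(e,(250,180))]),(400,144)))
m=np.vstack([np.hstack(rows[:2]),np.hstack(rows[2:])]);cv2.imwrite('pics/m.png',cv2.cvtColor(cv2.resize(m,(800,288)),cv2.COLOR_RGB2BGR))
E
```

```text
weight [-50.9  24.3 162.7] [np.float64(0.1289755113320133), np.float64(0.12897551133205162)]
10.22 [-51.9 -15.5 153.3] F [0.42 0.2  0.2 ]
10.7 [-51.9   5.5 153.4] F [-0.22 -1.31  1.56]
[  0.4 -34.8 -33.8   0.1   0.1   0. ] -0.0762133423562821
11.25 [-52.2  17.6 152.7] F [0.21 0.06 0.17]
[  0.2 -34.4 -34.1   0.1   0.    0. ] 0.025296571214847578
11.73 [-51.9  25.3 153.2] F [ 0.38 -0.11  1.6 ]
[  0.2 -33.6 -33.5   0.1   0.1   0. ] 0.21487289147940614
12.18 [-51.5  30.1 154.8] F [-2.4  -4.24  7.71]
[  2.6 -30.1 -30.6   1.6  -0.1   0. ] 0.20642634044409014
```

View pics/m.png

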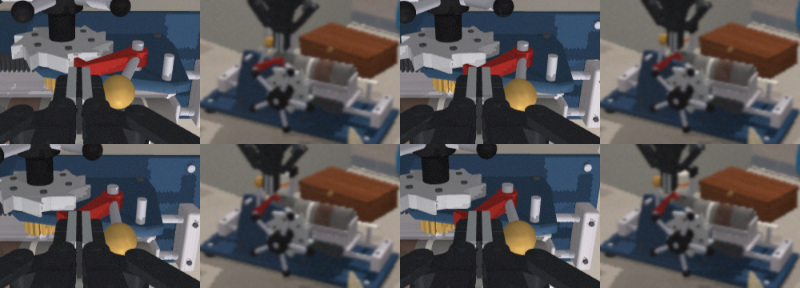

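The panels show the fingertip does push the ball left. But as the pawl turns, its red arm rises under the tip, so the tip has to ride higher.

```bash
python3 - <<'E'
from h import *
go(-51,30,164,60)
for y in (36,41,45,48):
    s=go(-51,y,165,50)
go(-51,48,215,150);env.pause(.3)
env.reach([*(o-X*70-Y*90),400],R0);env.pause(.2);d=snap('wrist','w4');st()
a=cv2.imread('pics/w4.png')[110:270,250:490];cv2.imwrite('pics/w4c.png',cv2.convertScaleAbs(cv2.resize(a,None,fx=2.5,fy=2.5),alpha=1.5,beta=10))
E
```

```text
12.72 [-50.9  30.2 164.3] F [ 0.31  0.98 -0.51]
12.99 [-51.2  36.5 164.6] F [0.26 0.35 0.91]
13.24 [-51.   41.4 164.8] F [-0.17 -0.61  0.31]
13.49 [-51.   45.2 165.2] F [-0.66  0.25  0.93]
13.74 [-50.9  48.1 165.4] F [-1.56  0.24  2.64]
14.22 [-51.1  48.  214.8] F [ 0.82  0.38 -0.53]
15.39 [-69.8 -88.9 226.8] F [-0.65  0.09  0.44]
```

View pics/w4c.png

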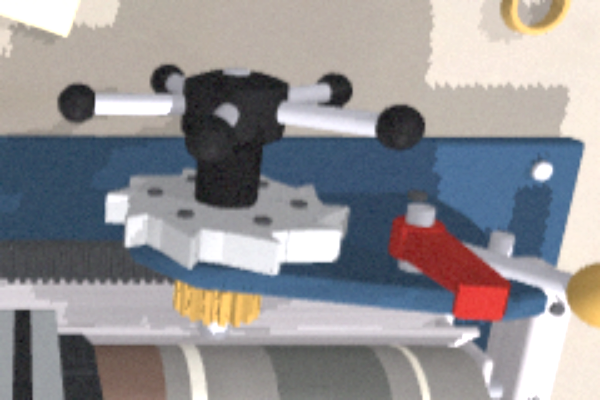

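The pawl now lies over to the left: red arm up at (480,300), brass ball at (590,295) in the crop. Next is the peg.

```bash
cat >> h.py <<'E'
def wheel(name):
    "wheel angle from the five ball candidates: left-high ball blob near predicted place, ray cut with peg plane x=-94"
    d=np.load(f'pics/{name}.npz')
    g=cv2.cvtColor(d['img'],cv2.COLOR_RGB2GRAY);m=cv2.inRange(g,0,45)
    best=[]
    for th in np.arange(-.1,.9,.01):
        s=0
        for k in range(5):
            a=-.365+th+k*2*np.pi/5   # left of top
            p=np.r_[o+X*-94+Y*(-9+58*np.sin(a)),86.5+58*np.cos(a)];u=proj(d,p)
            if k in(0,1,4): q=m[int(u[1])-3:int(u[1])+4,int(u[0])-3:int(u[0])+4];s+=q.mean()/255 if q.size else 0
        best.append((round(s,2),round(th,2)))
    best.sort(reverse=True);return best[:5]
E
python3 - <<'E'
from h import *
print(wheel('w4'))
env.reach(W(-94,-64,215),R0);go(-94,-64,128)
for y in (-50,-40,-30,-22,-18): go(-94,y,128,60)
env.pause(.2);st();go(-94,-30,128);go(-94,-30,215)
env.reach([*(o-X*70-Y*90),400],R0);env.pause(.2);snap('wrist','w5');st();print(wheel('w5'))
a=cv2.imread('pics/w5.png')[110:270,250:490];cv2.imwrite('pics/w5c.png',cv2.convertScaleAbs(cv2.resize(a,None,fx=2.5,fy=2.5),alpha=1.5,beta=10))
E
```

```text
[(np.float64(3.0), np.float64(0.2)), (np.float64(3.0), np.float64(0.19)), (np.float64(3.0), np.float64(0.18)), (np.float64(3.0), np.float64(0.17)), (np.float64(3.0), np.float64(0.16))]
16.4 [-93.3 -64.5 128.8] F [ 0.5  -1.26  0.06]
16.78 [-93.5 -50.  129.3] F [ 0.2  -0.88  1.46]
17.1 [-93.9 -40.  128.2] F [ 0.13 -2.06  1.38]
17.42 [-94.3 -29.6 127.5] F [ 1.36 -0.64 -0.6 ]
17.7 [-94.3 -21.5 127.5] F [ 0.57  0.26 -0.57]
17.95 [-94.2 -17.6 127.6] F [ 0.11 -0.08 -0.71]
18.15 [-94.  -17.8 127.9] F [-0.24  0.44  0.45]
18.4 [-93.9 -30.4 128.1] F [ 0.15 -0.13 -0.29]
19.13 [-94.3 -29.7 214.2] F [ 0.41  0.55 -0.04]
19.75 [-70.5 -89.1 226.1] F [ 0.41  0.72 -0.43]
[(np.float64(3.0), np.float64(0.68)), (np.float64(3.0), np.float64(0.67)), (np.float64(3.0), np.float64(0.66)), (np.float64(3.0), np.float64(0.65)), (np.float64(3.0), np.float64(0.64))]
```

View pics/w5c.png

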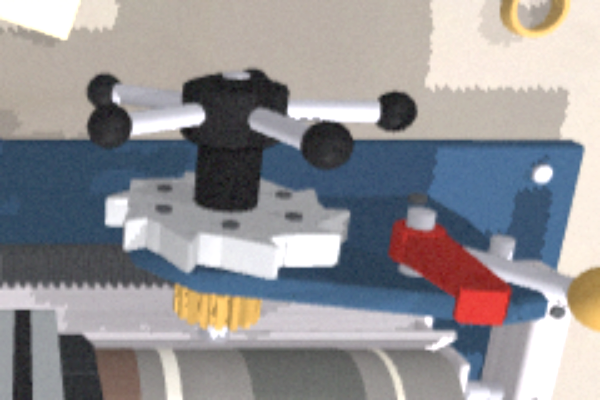

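The wheel has turned: the peg balls are now at (326,146), (109,125) and (397,110) in the crop. I'll compute the angle by casting rays onto the peg plane.

```bash
cat > ang.py <<'E'
from h import *
def ang(n,pts):
    d=np.load(f'pics/{n}.npz');out=[];P=[]
    for p in pts:
        c,v=ray(d,np.array(p)/2.5+[250,110]);q=c[:2]-o
        t=(-94-q@X)/(v[:2]@X);w=c+t*v;y=(w[:2]-o)@Y+9;z=w[2]-86.5
        P.append((round(y,1),round(z,1)));out.append(np.arctan2(y,z))
    return np.round(out,3),P
E
python3 - <<'E'
from ang import *
print(ang('w4',[(78,103),(208,137),(400,127)]))
print(ang('w5',[(109,125),(326,146),(397,110)]))
print(wheel('w4')[0:1])
for n in('w4','w5'):
    d=np.load(f'pics/{n}.npz')
E
```

```text
(array([-1.627, -0.4  ,  0.877]), [(np.float64(-57.9), np.float64(-3.3)), (np.float64(-21.8), np.float64(51.4)), (np.float64(44.2), np.float64(36.8))])
(array([-1.051,  0.21 ,  1.533]), [(np.float64(-49.6), np.float64(28.4)), (np.float64(12.2), np.float64(57.4)), (np.float64(59.3), np.float64(2.3))])
[(np.float64(3.0), np.float64(0.2))]
```

```bash
python3 - <<'E'
from h import *
env.reach(W(-51,128,225),R0);go(-51,128,154)
for y in (105,95,85,75,66): go(-51,y,156,50)
go(-51,110,156);go(-51,110,225)
env.reach([*(o-X*70-Y*90),400],R0);env.pause(.3);snap('wrist','w6');st()
a=cv2.imread('pics/w6.png')[110:270,250:490];cv2.imwrite('pics/w6c.png',cv2.convertScaleAbs(cv2.resize(a,None,fx=2.5,fy=2.5),alpha=1.5,beta=10))
def brass(n):
    d=np.load(f'pics/{n}.npz');h=cv2.cvtColor(d['img'],cv2.COLOR_RGB2HSV);m=cv2.inRange(h,(12,140,100),(28,255,255));m[:205]=0;m[250:]=0
    m=cv2.morphologyEx(m,cv2.MORPH_OPEN,np.ones((7,7)));_,_,s,ce=cv2.connectedComponentsWithStats(m);i=1+s[1:,4].argmax();u=ce[i]
    c,v=ray(d,u);q=c[:2]-o;w=c+v*(-51-q@X)/(v[:2]@X);return u,(w[:2]-o)@Y,w[2]
for n in('w1','w3','w6'):print(brass(n))
E
```

```text
21.26 [-50.7 127.2 154.3] F [-0.25 -0.27  0.19]
21.87 [-50.6 104.9 157.2] F [-0.19  4.88  4.35]
22.22 [-50.2  97.  160.8] F [-8.56 17.73 27.61]
22.57 [-49.9  87.2 165. ] F [-17.95  20.92  51.52]
22.92 [-49.7  74.8 168.4] F [-26.22  11.69  65.07]
23.25 [-51.1  65.6 156.5] F [ 0.21  0.63 -0.61]
23.69 [-51.3 110.3 154.9] F [ 0.9  -0.76  0.95]
24.3 [-51.2 109.6 224.5] F [ 0.7   0.45 -1.09]
25.47 [-69.6 -89.  227.2] F [-0.49  0.28 -0.17]
(array([412.29980658, 229.5106383 ]), np.float64(24.03312466210523), np.float64(163.25251460566076))
(array([414.08677686, 232.45247934]), np.float64(24.14149721432498), np.float64(163.75571056807553))
(array([411.40447154, 230.07520325]), np.float64(23.808519081007486), np.float64(164.12727269521184))
```

View pics/w6c.png

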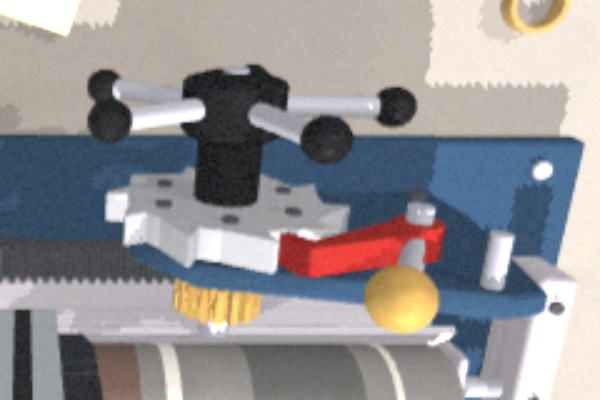

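The brass ball is back at its home place to within 1 mm (y 23.8, z 164.1). The pawl nose sits between the teeth, with the wheel one notch on and the core in its trough.

```bash
python3 -c "
from bench import env
print(env.job_done())"
```

```text
the job is handed in; nothing more can be done
None
```

I handed the job in at about 25 s on the robot's clock. The final picture shows the pawl home between the teeth, the wheel about one notch back (0.61 rad by image) and the core in its trough. The first try at throwing the pawl failed and was redone, the lever's return push peaked at about 70 N at the wrist (limit 120 N), and the hand-in call gave no verdict.

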